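Fit the print bed's hold-downs and set its height dial

ROBOT

A 7-joint arm with a two-finger parallel gripper is mounted at the origin on the work surface. World frame = base frame: x ahead of the robot, y to its left, z up, the work surface at z = 0. Lengths are in m, angles in rad, forces in N, time in s.
With the tool pointing down it reaches from about 0.425 to 0.875 m from the base axis. Payload 8.4 kg.
Tool frame: the origin (TCP) lies on the front face of the gripper's body, between the roots of the fingers; the fingertips stand 73 mm ahead of it and the grasp point (between the pads) lies 54 mm ahead of it; z points along the fingers, y is the line along which they close (so a half turn about z gives the same grasp; the last joint's range is limited). The gripper opens to 85 mm and grips with 20 to 120 N. Pads are 22 mm wide; open, the fingers measure 114 mm over their backs; the gripper's body (76 mm by 85 mm) begins 54 mm behind the grasp point. The pads swing forward as they close: fully open they stand 13 mm farther back than shut.
Start: joints at [-1.262, 0.333, 0.04, 1.465, -0.013, 1.343, -0.059], TCP at [0.258, 0.597, 0.304] pointing down, gripper open.
Joint ranges: [-2.58, 2.58], [-0.38, 2.09], [-1.3, 1.39], [0.25, 2.4], [-1.5, 4.64], [0.08, 2.09], [-2.65, 2.65]. Speed limits (rad/s): [2.22, 2.22, 2.79, 2.79, 3.14, 3.14, 3.14].

INTERFACE

Orientations are given as a unit quaternion [w, x, y, z].
In Python, from bench import manip gives the robot as it stands. The module is installed in compiled form; this text tells all that it offers.
- The arm moves only by the tool arm_command, never from a script. Its argument "motion" is a list of rows, each a list of 5 numbers: the shift along the tool's x, y, z in fractions of the full range, 1 being 50 cm, then the turn about the tool's z in parts of the range, where 1.0 means 360 degrees, then the closure, from 0 (fully open) to 1 (shut). A call has 1 to 8 rows; each row is the pose to reach, as a shift and turn from the pose commanded when the call began, along the tool's axes at that moment; what a row does not reach only later rows make up. A row lasts 1/8 s, in which the tool goes at most 62.5 mm and 10.7 degrees, less where a joint would pass 70% of its speed; a pose out of reach is approached as far as the arm can. No shift or turn number may pass 1 either way. A call with a gripper value outside its range is refused whole. The fingers move at their own pace and stop on an object; "force" is the grip in N (left out, the last holds). Time passes only in rows, so rows that repeat a pose let the fingers close. It gives the time, the measured TCP pose, the force, the opening and the grip force at its end, in the units of the state.
- manip.state(): the state, without advancing time (a new reading comes with each control period).
- manip.get_image(name): name is "side" or "top"; returns the picture (400x640x3 uint8, blue, green, red); there is no depth.
- manip.get_calibration(name): a dict with "fx", "fy", "cx", "cy" (pixels), "dist" ([k1, k2, p1, p2, k3] as OpenCV has them; the pictures are not rectified), "rvec" (rotation vector, rad) and "tvec" (3), from world to camera coordinates, as OpenCV has them. Camera axes: x right, y down, z forward; pixel columns grow to the right and rows downward; lengths in m; the calibration is good to about 2 mm. A picture is of the moment at which its call begins. get_calibration takes no time and is no camera call.
- manip.finish_job(): hands the job in; it is judged then, once.
The state is a dict: "clock": time; "joint_positions": joint angles; "joint_vel": joint speeds; "joint_torque": joint torques, N m; "position": TCP position; "tool_rot": TCP orientation; "wrist_force": force on the tool from outside, world axes, zero at the start; "moment": the same for the moment, N m; "gripper_width": finger opening in m; "grasp_force": force on a finger pad.
Only numpy, scipy, OpenCV 4.12 (cv2) and the standard library are available. Lean on these libraries where they do the work, as an engineer would, in place of code of your own. Each camera call takes 0.05 s, during which the arm holds its last target. There are 200 camera calls.

TASK

Fit every hold-down stud on the bench into a free socket of the print bed: turn each one on its socket until its key drops into the slot, then press it down until its flange sits flush on the socket. When all are home, turn the bed height dial exactly four clicks clockwise from where it stands and let go. Leave the finished print on the bed undisturbed.

Things in the scene. Friction and masses are not known exactly. Their poses are not given: they have to be found in the camera images.
- stud0: Loose hold-down stud standing on its key; origin: centre of the key's underside, z up. From the bottom: steel key 30 (x) x 16 (y) x 14 mm high; round steel flange 46 mm across, 14 to 19 mm up; black grip bar 40 (x) x 14 (y), 19 to 47 mm up, gripped across its 14 mm. 120 to 195 g; a half turn is the same. 3 or 4 of stud0..3 are present (absent: None), all alike.
- stud1: Loose hold-down stud standing on its key; origin: centre of the key's underside, z up. From the bottom: steel key 30 (x) x 16 (y) x 14 mm high; round steel flange 46 mm across, 14 to 19 mm up; black grip bar 40 (x) x 14 (y), 19 to 47 mm up, gripped across its 14 mm. 120 to 195 g; a half turn is the same. Like stud0; may be absent (None).
- stud2: Loose hold-down stud standing on its key; origin: centre of the key's underside, z up. From the bottom: steel key 30 (x) x 16 (y) x 14 mm high; round steel flange 46 mm across, 14 to 19 mm up; black grip bar 40 (x) x 14 (y), 19 to 47 mm up, gripped across its 14 mm. 120 to 195 g; a half turn is the same. Like stud0; may be absent (None).
- stud3: Loose hold-down stud standing on its key; origin: centre of the key's underside, z up. From the bottom: steel key 30 (x) x 16 (y) x 14 mm high; round steel flange 46 mm across, 14 to 19 mm up; black grip bar 40 (x) x 14 (y), 19 to 47 mm up, gripped across its 14 mm. 120 to 195 g; a half turn is the same. Like stud0; may be absent (None).
- bed: Print bed, fixed: slab 220 (x) x 260 (y) x 20 mm high with an amber glass-fibre plate on top; origin at the centre of its underside. Four square steel socket bosses (56 x 56 mm, 20 mm high) stand on it near the corners, their tops 40 mm above the bed's underside. Any stud fits any socket.
- socket0 (a point): Mouth of a socket: centre of the boss's top face and of its slot, 34 x 20.5 mm. Axes are the bed's, NOT the slot's: each slot is fixed at its own angle, any angle, seen from above but not in the state. A key enters when within about 7 degrees of the slot (either half turn) and 2 mm of its centre.
- socket1 (a point): Mouth of a socket like socket0, its slot at another angle. In all four: once aligned, the key drops freely until its underside is 9 mm below this point, on a stiff collar (the slot's dark floor) that yields at about 5 N and stays down; pressed the last 5 mm, the key is 14 mm deep and the flange is flush on the boss.
- socket2 (a point): Mouth of a socket like socket0 and socket1, its slot at another angle.
- socket3 (a point): Mouth of a socket like socket0 and socket1, its slot at another angle.
- dial (a joint): Bed height dial, rad, growing clockwise seen from above; starts near 0. Click stop every 30 degrees (0.524 rad): it snaps to the nearest stop when let go; about 0.1 N m passes a click. Turns from -1.2 to 4.3. The fourth click is 2.094.
- dial_grip (a point): On the dial's axis at gripping height, 26 mm above the top of its base (fixed grey box 90 x 90 mm, top 40 mm above the bench). Knob: black skirt 44 mm across, 8 mm high, under a black bar 42 (this point's x) x 14 mm (y) that ends 12 mm above this point; white line at its -x end, black ticks around, one per click. Turns with the knob.
- print: Finished yellow print with a pale round nose (about 85 x 40 x 42 mm high), standing loose in the middle of the bed; origin under its centre. A bystander: leave it where it is.
Mind the look-alikes: they are no part of the job. What is shaped like the part that bears dial but green or yellow is not meant.

How it is judged:
On the way, in this order (a step that is already met when the one before it is completed fails the run):
1. every stud present is fully home in a socket, the dial not yet turned (((horizontal distance between stud0 and socket0 below 0.005 m and z of stud0 in the frame of socket0 below -0.0122 m and angle between stud0's own z axis and vertical below 0.12 rad) or (horizontal distance between stud0 and socket1 below 0.005 m and z of stud0 in the frame of socket1 below -0.0122 m and angle between stud0's own z axis and vertical below 0.12 rad) or (horizontal distance between stud0 and socket2 below 0.005 m and z of stud0 in the frame of socket2 below -0.0122 m and angle between stud0's own z axis and vertical below 0.12 rad) or (horizontal distance between stud0 and socket3 below 0.005 m and z of stud0 in the frame of socket3 below -0.0122 m and angle between stud0's own z axis and vertical below 0.12 rad)) and ((horizontal distance between stud1 and socket0 below 0.005 m and z of stud1 in the frame of socket0 below -0.0122 m and angle between stud1's own z axis and vertical below 0.12 rad) or (horizontal distance between stud1 and socket1 below 0.005 m and z of stud1 in the frame of socket1 below -0.0122 m and angle between stud1's own z axis and vertical below 0.12 rad) or (horizontal distance between stud1 and socket2 below 0.005 m and z of stud1 in the frame of socket2 below -0.0122 m and angle between stud1's own z axis and vertical below 0.12 rad) or (horizontal distance between stud1 and socket3 below 0.005 m and z of stud1 in the frame of socket3 below -0.0122 m and angle between stud1's own z axis and vertical below 0.12 rad)) and ((horizontal distance between stud2 and socket0 below 0.005 m and z of stud2 in the frame of socket0 below -0.0122 m and angle between stud2's own z axis and vertical below 0.12 rad) or (horizontal distance between stud2 and socket1 below 0.005 m and z of stud2 in the frame of socket1 below -0.0122 m and angle between stud2's own z axis and vertical below 0.12 rad) or (horizontal distance between stud2 and socket2 below 0.005 m and z of stud2 in the frame of socket2 below -0.0122 m and angle between stud2's own z axis and vertical below 0.12 rad) or (horizontal distance between stud2 and socket3 below 0.005 m and z of stud2 in the frame of socket3 below -0.0122 m and angle between stud2's own z axis and vertical below 0.12 rad)) and ((horizontal distance between stud3 and socket0 below 0.005 m and z of stud3 in the frame of socket0 below -0.0122 m and angle between stud3's own z axis and vertical below 0.12 rad) or (horizontal distance between stud3 and socket1 below 0.005 m and z of stud3 in the frame of socket1 below -0.0122 m and angle between stud3's own z axis and vertical below 0.12 rad) or (horizontal distance between stud3 and socket2 below 0.005 m and z of stud3 in the frame of socket2 below -0.0122 m and angle between stud3's own z axis and vertical below 0.12 rad) or (horizontal distance between stud3 and socket3 below 0.005 m and z of stud3 in the frame of socket3 below -0.0122 m and angle between stud3's own z axis and vertical below 0.12 rad)) and value of joint dial between -0.3 and 0.3 rad), for 0.2 s.
2. the dial stands at its fourth click clockwise (value of joint dial between 1.88 and 2.31 rad), for 0.2 s.
At the end, for the whole second after the job is handed in: Every stud present is in a socket within 5 mm of its centre, upright, its key at least 12.2 mm deep (14 mm is flush), at rest; the dial is at rest at the fourth click (2.094 rad, within 0.21); the print is within 20 mm of where it was (all of step 2 and ((horizontal distance between stud0 and socket0 below 0.005 m and z of stud0 in the frame of socket0 below -0.0122 m and angle between stud0's own z axis and vertical below 0.12 rad) or (horizontal distance between stud0 and socket1 below 0.005 m and z of stud0 in the frame of socket1 below -0.0122 m and angle between stud0's own z axis and vertical below 0.12 rad) or (horizontal distance between stud0 and socket2 below 0.005 m and z of stud0 in the frame of socket2 below -0.0122 m and angle between stud0's own z axis and vertical below 0.12 rad) or (horizontal distance between stud0 and socket3 below 0.005 m and z of stud0 in the frame of socket3 below -0.0122 m and angle between stud0's own z axis and vertical below 0.12 rad)) and ((horizontal distance between stud1 and socket0 below 0.005 m and z of stud1 in the frame of socket0 below -0.0122 m and angle between stud1's own z axis and vertical below 0.12 rad) or (horizontal distance between stud1 and socket1 below 0.005 m and z of stud1 in the frame of socket1 below -0.0122 m and angle between stud1's own z axis and vertical below 0.12 rad) or (horizontal distance between stud1 and socket2 below 0.005 m and z of stud1 in the frame of socket2 below -0.0122 m and angle between stud1's own z axis and vertical below 0.12 rad) or (horizontal distance between stud1 and socket3 below 0.005 m and z of stud1 in the frame of socket3 below -0.0122 m and angle between stud1's own z axis and vertical below 0.12 rad)) and ((horizontal distance between stud2 and socket0 below 0.005 m and z of stud2 in the frame of socket0 below -0.0122 m and angle between stud2's own z axis and vertical below 0.12 rad) or (horizontal distance between stud2 and socket1 below 0.005 m and z of stud2 in the frame of socket1 below -0.0122 m and angle between stud2's own z axis and vertical below 0.12 rad) or (horizontal distance between stud2 and socket2 below 0.005 m and z of stud2 in the frame of socket2 below -0.0122 m and angle between stud2's own z axis and vertical below 0.12 rad) or (horizontal distance between stud2 and socket3 below 0.005 m and z of stud2 in the frame of socket3 below -0.0122 m and angle between stud2's own z axis and vertical below 0.12 rad)) and ((horizontal distance between stud3 and socket0 below 0.005 m and z of stud3 in the frame of socket0 below -0.0122 m and angle between stud3's own z axis and vertical below 0.12 rad) or (horizontal distance between stud3 and socket1 below 0.005 m and z of stud3 in the frame of socket1 below -0.0122 m and angle between stud3's own z axis and vertical below 0.12 rad) or (horizontal distance between stud3 and socket2 below 0.005 m and z of stud3 in the frame of socket2 below -0.0122 m and angle between stud3's own z axis and vertical below 0.12 rad) or (horizontal distance between stud3 and socket3 below 0.005 m and z of stud3 in the frame of socket3 below -0.0122 m and angle between stud3's own z axis and vertical below 0.12 rad)) and velocity of joint dial between -0.1 and 0.1 rad/s and linear speed of each of stud0, stud1, stud2, stud3 below 0.03 m/s and distance of print from where it was at the start of the episode below 0.02 m); the robot touches nothing.
It fails at once if the finished print is shoved more than 20 mm (distance of print from where it was at the start of the episode above 0.02 m).
Of stud0, stud1, stud2, stud3 only 3 to 4 are there at a start; the rules pass over those that are not, and their reading is None.
At some moment in a run one of stud0, stud1, stud2, stud3 may be knocked a few centimetres aside while the robot is not near it.
It also fails if it takes over 210 s, if anything falls off the work surface, if the arm or the gripper's body presses on something with over 40 N, if the wrist force passes 120 N, or if a joint passes its speed limit or range.

## Working session

There is one attempt and no reset: what is moved stays moved. The work goes in short steps, Python scripts to look and compute and a tool call to move; the robot and the scene stay as the last step left them, time stands still between calls to the robot, and variables do not carry over. Pictures are saved under pics/ and viewed, at most 14 in all, crops included, and the job is handed in when it is done.

Besides the shell and the picture viewer there is one more tool, called as name(argument=value, ...), one argument or row to a line, values as JSON. arm_command: Moves the arm, as the interface text tells. Its arguments: {"type":"object","properties":{"motion":{"type":"array","items":{"type":"array","items":{"type":"number"}}},"force":{"type":"number"}},"required":["motion"]}

```bash
mkdir -p pics; cat > h.py <<'E'
import numpy as np, cv2
from bench import manip
def cal(n):
    c=manip.get_calibration(n); K=np.array([[c['fx'],0,c['cx']],[0,c['fy'],c['cy']],[0,0,1.]])
    return K,np.array(c['dist'],float),np.array(c['rvec'],float),np.array(c['tvec'],float)
def ray(n,uv,z):
    K,d,r,t=cal(n); R=cv2.Rodrigues(r)[0]
    p=cv2.undistortPoints(np.array(uv,float).reshape(-1,1,2),K,d).reshape(-1,2)
    D=np.c_[p,np.ones(len(p))]@R; C=-R.T@t
    return C+D*((z-C[2])/D[:,2])[:,None]
def proj(n,P):
    K,d,r,t=cal(n); return cv2.projectPoints(np.array(P,float).reshape(-1,1,3),r,t,K,d)[0].reshape(-1,2)
def snap(n,f):
    im=manip.get_image(n); cv2.imwrite('pics/'+f,im); return im
E
python3 - <<'E'
from h import *
for n in('top','side'):
    snap(n,n+'0.png');K,d,r,t=cal(n);print(n,K[0,0],-cv2.Rodrigues(r)[0].T@t,cv2.Rodrigues(r)[0].round(2).tolist())
print(manip.state())
E
```

```text
top 463.7854577882632 [0.3333663  0.08792641 1.30477897] [[-0.01, -1.0, 0.02], [-0.98, 0.01, -0.19], [0.19, -0.02, -0.98]]
side 364.44132828384187 [ 0.45752582 -0.53049383  0.73378043] [[0.98, -0.18, 0.01], [-0.12, -0.72, -0.69], [0.13, 0.68, -0.73]]
{'clock': 0.1, 'joint_positions': array([-1.2622118 ,  0.33380897,  0.03986986,  1.46615779, -0.01338123,
        1.34327823, -0.05846901]), 'joint_vel': array([-3.06620047e-04, -1.58825564e-03, -3.22644887e-04,  8.79137586e-04,
       -8.38497404e-05,  4.96451093e-04, -2.99818353e-04]), 'joint_torque': array([ 3.84418789e-03, -6.60016823e+01,  1.36996016e+00, -4.06471896e+01,
        1.70044071e-02,  8.98407219e-03,  1.14146081e-05]), 'position': array([0.25767762, 0.59642509, 0.30314255]), 'tool_rot': array([-8.66623528e-05,  2.02471081e-01,  9.79287997e-01, -6.87924960e-04]), 'wrist_force': array([-0.84728674,  0.46537287,  0.16300574]), 'moment': array([ 0.03855197, -0.04577862,  0.02217417]), 'grasp_force': 0.0, 'gripper_width': 0.08524184318907117}
```

View pics/top0.png

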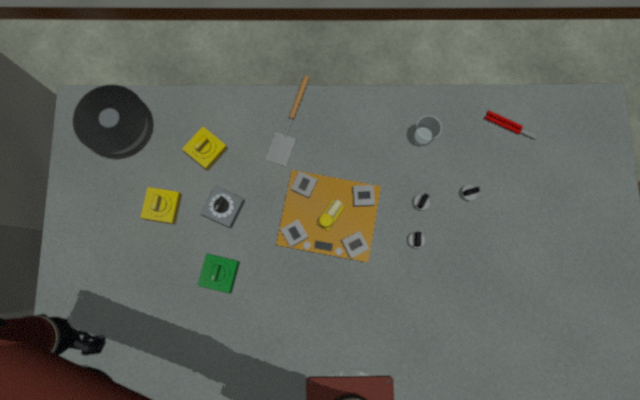

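View pics/side0.png

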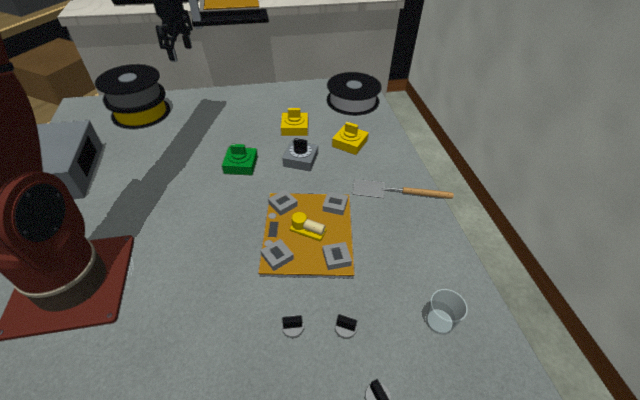

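Top view shows three studs at about (422,201), (470,191) and (416,240), and the bed bosses at (304,184), (364,195), (294,233) and (355,243). Dial candidates are grey (222,206), yellow (205,147), yellow (160,205) and green (219,272). The grey box with black knob fits the description, because the green and yellow ones are look-alikes. I'll confirm with an enlarged crop.

```bash
python3 - <<'E'
from h import *
im=cv2.imread('pics/top0.png')
a=cv2.resize(im[160:270,270:390],None,fx=4,fy=4,interpolation=cv2.INTER_CUBIC)
b=cv2.resize(im[175:255,400:490],None,fx=3.5,fy=3.5,interpolation=cv2.INTER_CUBIC)
c=cv2.resize(im[130:180+110,140:250][50:120],None,fx=2.8,fy=2.8,interpolation=cv2.INTER_CUBIC)
o=np.zeros((490,800,3),np.uint8);o[:440,:480]=a;o[:280,480:795]=b;o[285:285+196,485:485+308]=c
cv2.imwrite('pics/crop0.png',o)
E
```

```text
(no output)
```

View pics/crop0.png

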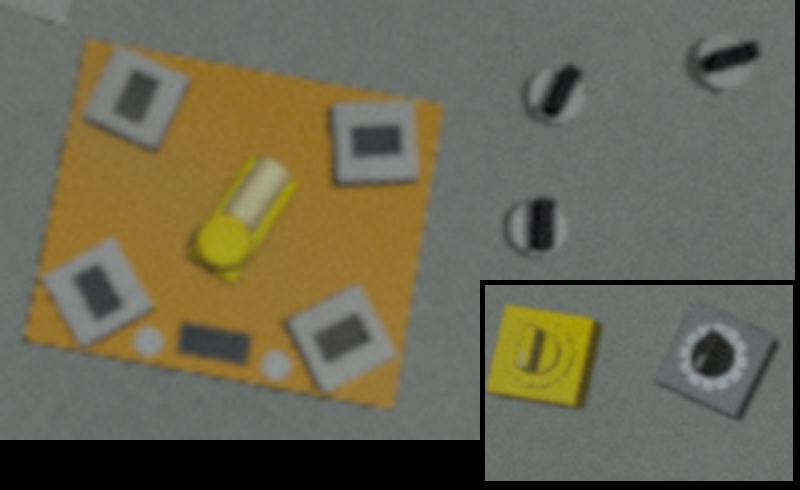

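The crop confirms the grey base with white ring and black knob as the dial; its neighbour is yellow, so it is a look-alike. There are three studs, all four sockets are empty, and each boss is turned with its slot.

```bash
cat >> h.py <<'E'
def blobs(n,im,box,cond,amin,S=4):
    """contours (full-res float px) inside box x0,x1,y0,y1 of mask cond(hsv,bgr) on an upsampled crop"""
    x0,x1,y0,y1=box
    c=cv2.resize(im[y0:y1,x0:x1],None,fx=S,fy=S,interpolation=cv2.INTER_CUBIC)
    m=cond(cv2.cvtColor(c,cv2.COLOR_BGR2HSV).astype(int)).astype(np.uint8)
    cs,_=cv2.findContours(m,cv2.RETR_EXTERNAL,cv2.CHAIN_APPROX_NONE)
    return [(k.reshape(-1,2)+.5)/S-.5+[x0,y0] for k in cs if cv2.contourArea(k)>amin*S*S]
def rect(n,k,z):
    """min-area rectangle and area centroid on plane z, in mm / deg of long side"""
    P=(ray(n,k,z)[:,:2]*1000).astype(np.float32)
    (c,(w,h),a)=cv2.minAreaRect(P); a=a if w>=h else a+90
    M=cv2.moments(P); g=(M['m10']/M['m00'],M['m01']/M['m00'])
    return np.round(c,1),np.round(g,1),np.round(sorted((w,h)),1),round((a+90)%180-90,1)
E
python3 - <<'E'
from h import *
ims={n:cv2.imread(f'pics/{n}0.png') for n in('top','side')}
B={'top':(278,382,165,265),'side':(255,360,185,280)}
S={'top':(405,490,180,255),'side':(275,400,305,400)}
for n,im in ims.items():
    h=cv2.cvtColor(im,cv2.COLOR_BGR2HSV)
    u,v=(304,175) if n=='top' else (345,262)
    print(n,'bosspix',h[v,u],'bench',h[300,450])
    print(' boss');
    for k in blobs(n,im,B[n],lambda h:(h[...,1]<60)&(h[...,2]>105),90): print(k.mean(0).round(1),*rect(n,k,.04))
    print(' slot')
    for k in blobs(n,im,B[n],lambda h:(h[...,1]<90)&(h[...,2]<95),25): print(k.mean(0).round(1),*rect(n,k,.036))
    print(' bar')
    for k in blobs(n,im,S[n],lambda h:(h[...,2]<60),25): print(k.mean(0).round(1),*rect(n,k,.033))
E
```

```text
top bosspix [ 60   8 131] bench [ 60   9 113]
 boss
[354.9 244.3] [462.2 -20.7] [462.1 -21. ] [55.9 57.5] -63.4
[293.9 232.8] [494.6 145.6] [494.6 145.7] [56.4 56.8] 29.4
[331.  211.2] [547.5  46.3] [572.5  39.9] [280.1 292.9] 89.7
 slot
[323.1 245.4] [459.8  66. ] [459.8  65.9] [19.6 46.4] 79.0
[355.2 244. ] [463.  -21.8] [463.1 -21.9] [20.1 33.7] -64.0
[294.  232.6] [496.  145.8] [495.9 145.7] [20.8 34.1] 29.0
[363.7 194.7] [600.9 -48.9] [601.1 -48.9] [20.9 34.4] -86.7
[303.7 183.6] [633.7 118.9] [633.7 118.8] [20.6 34.2] -24.1
 bar
[417.  238.7] [ 476.5 -193.4] [ 476.6 -193.3] [17.3 39.8] -5.4
[422.4 200.6] [ 583.8 -213.1] [ 583.7 -213.6] [15.4 45.3] -31.6
[470.6 191. ] [ 610.1 -350.4] [ 610.3 -351.3] [14.1 50. ] -74.1
side bosspix [98 11 91] bench [ 76  23 124]
 boss
[307. 232.] [544.7  41. ] [546.7  46.7] [288.5 300.7] 80.3
 slot
[305.4 275.5] [521.2 -95.8] [516.  -93.8] [  7.3 208.5] -11.0
[336.9 264.8] [596.9 -80.1] [598.  -80.1] [23.4 56.8] -12.7
[276.  261.1] [457.3 -45.6] [464.8 -47.8] [45.3 76.7] -16.4
[336.6 253.3] [600.9 -46.8] [600.9 -47. ] [20.6 33. ] -87.5
[276.4 252.1] [462.8 -19.5] [463.  -19.6] [20.7 33.2] -63.1
[272.8 229. ] [461.8  51.9] [461.6  51.7] [19.7 47.2] 78.3
[332.9 210.3] [620.   87.4] [620.5  87.2] [16.6 55.3] -24.2
[282.1 207. ] [489.9 120.1] [494.4 118.6] [49.4 77.4] -14.6
[335.  200.6] [633.8 120.6] [633.6 120.4] [19.6 33.4] -24.5
[282.4 199.6] [496.2 147.7] [496.1 147.6] [19.9 32.5] 28.6
 bar
[378.4 390.9] [ 609.3 -349.6] [ 609.4 -348.2] [19.5 37.2] -76.0
[291.9 321.7] [ 476.  -194.4] [ 476.  -194.4] [24. 39.] -4.2
[345.9 322.4] [ 583.2 -214.7] [ 583.3 -214.7] [24.3 39.4] -29.5
```

```bash
cat >> h.py <<'E'
from scipy.spatial.transform import Rotation as Ro
def go(*targets):
    """each target (x,y,z in m, heading of tool y in deg) -> shift cm in present tool axes, turn deg"""
    s=manip.state(); R=Ro.from_quat(np.roll(s['tool_rot'],-1)).as_matrix(); h0=np.degrees(np.arctan2(R[1,1],R[0,1]))
    print('t',round(s['clock'],2),'pos',s['position'].round(4),'head',h0.round(1),'tilt',R[2,:2].round(3),'F',s['wrist_force'].round(1),'w',round(s['gripper_width'],4),'g',round(s['grasp_force'],1),'j7',s['joint_positions'][6].round(2))
    for t in targets:
        print((R.T@(np.array(t[:3])-s['position'])*100).round(2),'turn',round((h0-t[3]+180)%360-180,1))
E
python3 -c "
from h import *
go((.48,.15,.26,85.5),(.4763,-.1939,.26,85.5))"
```

```text
t 0.1 pos [0.2577 0.5964 0.3031] head 66.6 tilt [-0.    -0.001] F [-0.8  0.5  0.2] w 0.0852 g 0.0 j7 -0.06
[-38.11 -32.16   4.36] turn -18.9
[-51.41 -63.88   4.41] turn -18.9
```

Careful with the scale: shifts go in shares of 50 cm and turns go in shares of 360 degrees. That gives: -38.1 cm / 50 = -0.762, -33.6 cm / 50 = -0.672, -18.9 degrees / 360 = -0.0525.

arm_command(
  motion=[
    [-0.096,-0.08,0,-0.0069,0.4],
    [-0.192,-0.16,0.02,-0.0139,0.4],
    [-0.288,-0.24,0.03,-0.0208,0.4],
    [-0.384,-0.32,0.04,-0.0278,0.4],
    [-0.48,-0.4,0.06,-0.0347,0.4],
    [-0.576,-0.48,0.08,-0.0417,0.4],
    [-0.672,-0.56,0.088,-0.0486,0.4],
    [-0.762,-0.644,0.088,-0.0525,0.4],
  ],
  force=40,
)

```text
clock: 1.1
position: [0.4794, 0.1496, 0.2595]
tool_rot: [-0.0, 0.038, 0.999, -0.0]
wrist_force: [2.2, 0.9, -0.1]
gripper_width: 0.0512
grasp_force: 0.0
```

```bash
python3 -c "
from h import *
go((.4763,-.1939,.20,85.5))"
```

```text
t 1.1 pos [0.4794 0.1496 0.2595] head 85.6 tilt [ 0.001 -0.   ] F [ 2.2  0.9 -0.1] w 0.0512 g 0.0 j7 1.12
[ -2.33 -34.28   5.95] turn 0.1
```

Converted, -34.3 cm / 50 = -0.686, -30 cm / 50 = -0.6.

arm_command(
  motion=[
    [-0.008,-0.12,0.02,0,0.4],
    [-0.016,-0.24,0.04,0,0.4],
    [-0.024,-0.36,0.06,0,0.4],
    [-0.034,-0.48,0.08,0,0.4],
    [-0.04,-0.6,0.1,0,0.4],
    [-0.046,-0.686,0.12,0,0.4],
    [-0.046,-0.686,0.12,0,0.4],
  ],
)

```text
clock: 1.98
position: [0.4739, -0.1956, 0.1992]
tool_rot: [-0.001, 0.042, 0.999, -0.001]
wrist_force: [-0.3, 0.9, 0.1]
gripper_width: 0.0514
grasp_force: 0.0
```

```bash
python3 - <<'E'
from h import *
go((.4763,-.1939,.095,85.5))
S={'top':(405,490,180,255),'side':(275,400,305,400)}
for n in S:
    im=snap(n,n+'1.png')
    for k in blobs(n,im,S[n],lambda h:(h[...,2]<60),25): print(n,k.mean(0).round(1),*rect(n,k,.033))
E
```

```text
t 1.98 pos [ 0.4739 -0.1956  0.1992] head 85.2 tilt [ 0.002 -0.002] F [-0.3  0.9  0.1] w 0.0514 g 0.0 j7 1.9
[-0.24  0.21 10.42] turn -0.3
top [422.3 200.7] [ 583.7 -213.3] [ 583.7 -213.5] [14.3 43.9] -30.5
top [438.9 223.9] [ 545.8 -242. ] [ 520.  -254.9] [132.4 222. ] -10.1
side [378.3 391. ] [ 609.1 -349.8] [ 609.4 -348.4] [18.4 37.2] -75.1
side [291.9 321.5] [ 476.2 -194.1] [ 476.3 -194.1] [25.  38.6] -5.4
side [346.  322.5] [ 583.2 -214.8] [ 583.3 -214.8] [23.4 38.6] -29.4
side [288.1 309.2] [ 471.9 -167.3] [ 472.1 -166.8] [22.9 33.9] -10.0
```

View pics/side1.png

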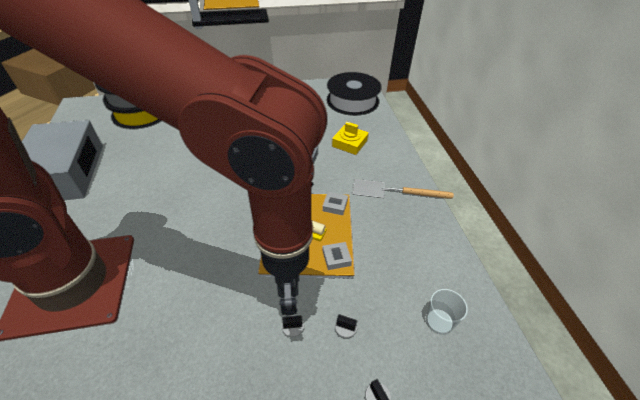

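The side view shows the gripper above stud (292,322); the other studs have not moved. I'll descend and grip.

Converted, 10.4 cm / 50 = 0.208, 8 cm / 50 = 0.16, -0.3 degrees / 360 = -0.0008.

arm_command(
  motion=[
    [-0.004,0.004,0.08,-0.0008,0.4],
    [-0.004,0.004,0.16,-0.0008,0.4],
    [-0.004,0.004,0.208,-0.0008,0.4],
    [-0.004,0.004,0.208,-0.0008,0.4],
    [-0.004,0.004,0.208,-0.0008,0.9],
    [-0.004,0.004,0.208,-0.0008,0.95],
    [-0.004,0.004,0.208,-0.0008,0.95],
    [-0.004,0.004,0.208,-0.0008,0.95],
  ],
)

```text
clock: 3.08
position: [0.4784, -0.1902, 0.0973]
tool_rot: [0.001, 0.036, 0.999, 0.0]
wrist_force: [0.2, 1.8, 6.9]
gripper_width: 0.0132
grasp_force: 39.5
```

```bash
python3 -c "
from h import *
go((.4763,-.1939,.24,85.5),(.4625,-.021,.24,26.5))"
```

```text
t 3.08 pos [ 0.4784 -0.1902  0.0973] head 85.8 tilt [-0.002  0.001] F [0.2 1.8 6.9] w 0.0132 g 39.5 j7 2.01
[  0.15  -0.38 -14.27] turn 0.3
[  2.78  16.76 -14.27] turn 59.3
```

Converted, 16.8 cm / 50 = 0.336, 15 cm / 50 = 0.3, 59.3 degrees / 360 = 0.1647.

arm_command(
  motion=[
    [0,0,-0.1,0,0.95],
    [0,0,-0.2,0,0.95],
    [0.01,0.06,-0.286,0.0278,0.95],
    [0.02,0.12,-0.286,0.0556,0.95],
    [0.03,0.18,-0.286,0.0833,0.95],
    [0.04,0.24,-0.286,0.1111,0.95],
    [0.05,0.3,-0.286,0.1389,0.95],
    [0.056,0.336,-0.286,0.1647,0.95],
  ],
)

```text
clock: 4.08
position: [0.4614, -0.0192, 0.2394]
tool_rot: [0.0, 0.528, 0.849, 0.001]
wrist_force: [0.5, -0.9, -1.4]
gripper_width: 0.0135
grasp_force: 39.7
```

arm_command(
  motion=[
    [0,0,0,0,0.95],
    [0,0,0,0,0.95],
  ],
)

```text
clock: 4.32
position: [0.4618, -0.0216, 0.2392]
tool_rot: [0.0, 0.525, 0.851, 0.0]
wrist_force: [-0.3, 0.3, -1.9]
gripper_width: 0.0131
grasp_force: 39.7
```

```bash
python3 - <<'E'
from h import *
go((.4625,-.021,.16,26.5))
im=snap('side','side2.png')
cv2.imwrite('pics/side2c.png',cv2.resize(im[150:330,200:400],None,fx=3,fy=3,interpolation=cv2.INTER_CUBIC))
E
```

```text
t 4.33 pos [ 0.4618 -0.0216  0.2392] head 26.7 tilt [-0.  0.] F [-0.3  0.3 -1.9] w 0.0131 g 39.7 j7 0.41
[0.02 0.09 7.92] turn 0.2
```

View pics/side2c.png

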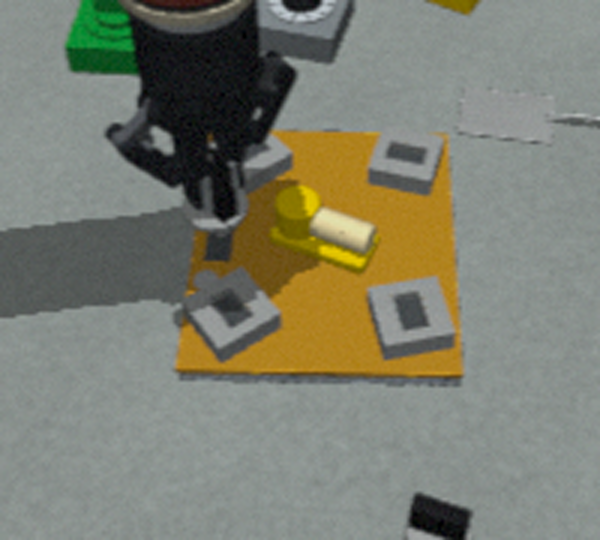

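```bash
cat >> h.py <<'E'
def flange(im,off,n='side'):
    """bright rim of held flange: lower arc of its underside against the expected circle; off = TCP z - stud origin z"""
    s=manip.state(); p=s['position']; z0=p[2]-off
    a=np.linspace(0,2*np.pi,73)
    q=np.vstack([proj(n,np.c_[p[0]+.023*np.cos(a),p[1]+.023*np.sin(a),a*0+z]) for z in(z0+.014,z0+.019)])
    x0,y0=(q.min(0)-8).astype(int); x1,y1=(q.max(0)+9).astype(int)
    ks=blobs(n,im,(x0,x1,y0,y1),lambda h:(h[...,1]<50)&(h[...,2]>135),8)
    print('expect x',q[:,0].min().round(1),q[:,0].max().round(1),'ymax',q[:,1].max().round(1))
    for k in ks: print(' seen x',k[:,0].min().round(1),k[:,0].max().round(1),'ymax',k[:,1].max().round(1),'mmx/px',np.round(1000*(ray(n,[[300,200],[301,200]],z0)@np.eye(3))[1]-1000*ray(n,[[300,200]],z0)[0],2))
E
python3 - <<'E'
from h import *
im=cv2.imread('pics/side2.png');flange(im,.0973)
h=cv2.cvtColor(im,cv2.COLOR_BGR2HSV);print(h[210:230:2,272].tolist(),h[219,256:288:2].tolist())
E
```

```text
expect x 260.7 283.0 ymax 227.5
 seen x 264.4 274.6 ymax 225.4 mmx/px [ 2.22 -0.38  0.  ]
 seen x 251.6 260.4 ymax 219.4 mmx/px [ 2.22 -0.38  0.  ]
 seen x 281.4 291.4 ymax 205.1 mmx/px [ 2.22 -0.38  0.  ]
[[150, 15, 17], [94, 113, 18], [105, 44, 23], [75, 57, 18], [0, 43, 6], [150, 77, 20], [105, 8, 62], [80, 10, 157], [150, 6, 92], [120, 11, 68]] [[73, 14, 126], [75, 6, 91], [90, 13, 95], [105, 5, 98], [113, 12, 86], [108, 30, 43], [105, 13, 78], [84, 17, 74], [107, 78, 23], [135, 46, 11], [70, 118, 13], [150, 6, 41], [105, 10, 98], [13, 66, 100], [20, 199, 109], [20, 196, 113]]
```

Converted, 10.9 cm / 50 = 0.218, 10.6 cm / 50 = 0.212, 0.2 degrees / 360 = 0.0006.

arm_command(
  motion=[
    [-0.004,0.002,0.06,0.0006,0.95],
    [-0.004,0.002,0.12,0.0006,0.95],
    [-0.004,0.002,0.18,0.0006,0.95],
    [-0.004,0.002,0.2,0.0006,0.95],
    [-0.004,0.002,0.206,0.0006,0.95],
    [-0.004,0.002,0.212,0.0006,0.95],
    [-0.004,0.002,0.218,0.0006,0.95],
    [-0.004,0.002,0.218,0.0006,0.95],
  ],
)

```text
clock: 5.38
position: [0.4637, -0.022, 0.1302]
tool_rot: [0.0, 0.527, 0.85, 0.0]
wrist_force: [-0.1, -0.1, -1.9]
gripper_width: 0.013
grasp_force: 39.6
```

Converted, 1 cm / 50 = 0.02, 0.9 cm / 50 = 0.018.

arm_command(
  motion=[
    [0,0,0.006,0,0.95],
    [0,0,0.01,0,0.95],
    [0,0,0.014,0,0.95],
    [0,0,0.018,0,0.95],
    [0,0,0.02,0,0.95],
    [0,0,0.02,0,0.95],
  ],
)

```text
clock: 6.12
position: [0.4641, -0.022, 0.123]
tool_rot: [-0.001, 0.528, 0.85, 0.001]
wrist_force: [-20.4, -0.2, 55.9]
gripper_width: 0.0129
grasp_force: 47.9
```

Converted, -11 cm / 50 = -0.22, -9 cm / 50 = -0.18.

arm_command(
  motion=[
    [0,0,-0.006,0,0.95],
    [0,0,-0.01,0,0.6],
    [0,0,-0.01,0,0.6],
    [0,0,-0.01,0,0.6],
    [0,0,-0.08,0,0.6],
    [0,0,-0.18,0,0.6],
    [0,0,-0.22,0,0.4],
    [0,0,-0.22,0,0.4],
  ],
)

```text
clock: 7.12
position: [0.4643, -0.0219, 0.2312]
tool_rot: [0.001, 0.527, 0.85, 0.001]
wrist_force: [-1.1, 0.3, -1.1]
gripper_width: 0.0514
grasp_force: 0.0
```

```bash
python3 - <<'E'
from h import *
go((.5835,-.214,.2,60))
S={'top':(405,490,180,255),'side':(275,400,305,400)}
for n in S:
    im=snap(n,n+'3.png')
    for k in blobs(n,im,S[n],lambda h:(h[...,2]<60),25): print(n,k.mean(0).round(1),*rect(n,k,.033))
im=cv2.imread('pics/side3.png')
for k in blobs('side',im,(255,300,225,270),lambda h:(h[...,2]<60),10): print(k.mean(0).round(1),*rect('side',k,.059))
E
```

```text
t 7.12 pos [ 0.4643 -0.0219  0.2312] head 26.3 tilt [-0.     0.003] F [-1.1  0.3 -1.1] w 0.0514 g 0.0 j7 0.41
[-22.5    2.15   3.13] turn -33.7
top [422.4 200.6] [ 583.7 -213.3] [ 583.8 -213.6] [14.5 44. ] -31.4
top [470.7 191. ] [ 610.1 -351.1] [ 610.4 -351.6] [13.5 48.1] -73.4
side [378.3 390.9] [ 609.2 -349.6] [ 609.4 -348.3] [19.  37.3] -75.5
side [346.  322.4] [ 583.2 -214.7] [ 583.3 -214.7] [23.9 39.2] -29.8
[274.1 239.1] [461.5  -0.7] [461.5  -1. ] [26.2 95.3] -87.1
```

Converted, -22.5 cm / 50 = -0.45, 2.15 cm / 50 = 0.043, -33.7 degrees / 360 = -0.0936.

arm_command(
  motion=[
    [-0.1,0.01,0.014,-0.0222,0.4],
    [-0.2,0.02,0.028,-0.0444,0.4],
    [-0.3,0.03,0.042,-0.0667,0.4],
    [-0.4,0.04,0.06,-0.0936,0.4],
    [-0.45,0.043,0.062,-0.0936,0.4],
    [-0.45,0.043,0.062,-0.0936,0.4],
    [-0.45,0.043,0.062,-0.0936,0.4],
    [-0.45,0.043,0.062,-0.0936,0.4],
  ],
)

```text
clock: 8.22
position: [0.5824, -0.2129, 0.1987]
tool_rot: [-0.0, 0.258, 0.966, 0.0]
wrist_force: [-0.8, -1.0, 0.7]
gripper_width: 0.0513
grasp_force: 0.0
```

```bash
python3 -c "
from h import *
go((.5835,-.214,.0975,60))"
```

```text
t 8.22 pos [ 0.5824 -0.2129  0.1987] head 60.1 tilt [0.001 0.   ] F [-0.8 -1.   0.7] w 0.0513 g 0.0 j7 1.55
[-0.16 -0.05 10.12] turn 0.1
```

Converted, 10.1 cm / 50 = 0.202, 8 cm / 50 = 0.16.

arm_command(
  motion=[
    [-0.003,0,0.08,0,0.4],
    [-0.003,0,0.16,0,0.4],
    [-0.003,0,0.202,0,0.4],
    [-0.003,0,0.202,0,0.4],
    [-0.003,0,0.202,0,0.4],
  ],
)

```text
clock: 8.85
position: [0.5847, -0.2151, 0.0995]
tool_rot: [0.001, 0.258, 0.966, -0.0]
wrist_force: [-0.3, -0.4, 0.2]
gripper_width: 0.0514
grasp_force: 0.0
```

```bash
python3 -c "
from h import *
go((.5835,-.214,.0975,60))"
```

```text
t 8.85 pos [ 0.5847 -0.2151  0.0995] head 60.0 tilt [-0.002  0.001] F [-0.3 -0.4  0.2] w 0.0514 g 0.0 j7 1.61
[0.16 0.04 0.2 ] turn 0.0
```

Converted, 0.2 cm / 50 = 0.004, 0.15 cm / 50 = 0.003.

arm_command(
  motion=[
    [0.003,0,0.004,0,0.4],
    [0.003,0,0.004,0,0.4],
    [0.003,0,0.004,0,0.9],
    [0.003,0,0.004,0,0.95],
    [0.003,0,0.004,0,0.95],
    [0.003,0,0.004,0,0.95],
  ],
)

```text
clock: 9.6
position: [0.5827, -0.2142, 0.0961]
tool_rot: [0.0, 0.259, 0.966, -0.0]
wrist_force: [-0.8, 0.5, 2.9]
gripper_width: 0.0131
grasp_force: 39.7
```

```bash
python3 -c "
from h import *
go((.601,-.048,.24,3))"
```

```text
t 9.6 pos [ 0.5827 -0.2142  0.0961] head 60.0 tilt [-0.  0.] F [-0.8  0.5  2.9] w 0.0131 g 39.7 j7 1.61
[  6.71  15.31 -14.39] turn 57.0
```

Converted, 15.3 cm / 50 = 0.306, -14.4 cm / 50 = -0.288, 57 degrees / 360 = 0.1583.

arm_command(
  motion=[
    [0,0,-0.1,0,0.95],
    [0,0,-0.2,0,0.95],
    [0.024,0.054,-0.288,0.0278,0.95],
    [0.048,0.108,-0.288,0.0556,0.95],
    [0.072,0.162,-0.288,0.0833,0.95],
    [0.096,0.216,-0.288,0.1111,0.95],
    [0.12,0.27,-0.288,0.1389,0.95],
    [0.134,0.306,-0.288,0.1583,0.95],
  ],
)

```text
clock: 10.6
position: [0.6008, -0.0462, 0.2394]
tool_rot: [-0.0, 0.689, 0.724, -0.0]
wrist_force: [-0.6, 0.2, -1.4]
gripper_width: 0.0135
grasp_force: 39.4
```

Converted, 7 cm / 50 = 0.14, 6 cm / 50 = 0.12.

arm_command(
  motion=[
    [0,0,0.06,0,0.95],
    [0,0,0.12,0,0.95],
    [0,0,0.14,0,0.95],
    [0,0,0.14,0,0.95],
    [0,0,0.14,0,0.95],
  ],
)

```text
clock: 11.22
position: [0.6016, -0.0484, 0.1711]
tool_rot: [0.001, 0.688, 0.725, 0.001]
wrist_force: [0.3, -0.2, -1.7]
gripper_width: 0.0131
grasp_force: 39.3
```

```bash
python3 -c "
from h import *
go((.601,-.048,.13,3))"
```

```text
t 11.22 pos [ 0.6016 -0.0484  0.1711] head 3.0 tilt [-0.     0.002] F [ 0.3 -0.2 -1.7] w 0.0131 g 39.3 j7 0.35
[ 0.04 -0.06  4.11] turn 0.0
```

arm_command(
  motion=[
    [0.002,-0.001,0.04,0,0.95],
    [0.002,-0.001,0.06,0,0.95],
    [0.002,-0.001,0.068,0,0.95],
    [0.002,-0.001,0.076,0,0.95],
    [0.002,-0.001,0.082,0,0.95],
    [0.002,-0.001,0.082,0,0.95],
  ],
)

```text
clock: 11.98
position: [0.6004, -0.0472, 0.1289]
tool_rot: [0.0, 0.688, 0.726, -0.0]
wrist_force: [-0.5, 1.1, -1.5]
gripper_width: 0.0131
grasp_force: 39.4
```

Key is 7 mm in without any force. Now I'll press it home.

Converted, 0.85 cm / 50 = 0.017, 0.7 cm / 50 = 0.014.

arm_command(
  motion=[
    [0,0,0.006,0,0.95],
    [0,0,0.01,0,0.95],
    [0,0,0.014,0,0.95],
    [0,0,0.017,0,0.95],
    [0,0,0.017,0,0.95],
    [0,0,0.017,0,0.95],
  ],
)

```text
clock: 12.72
position: [0.6008, -0.0473, 0.1221]
tool_rot: [-0.0, 0.688, 0.726, 0.001]
wrist_force: [-5.7, 1.8, 20.9]
gripper_width: 0.0131
grasp_force: 42.4
```

Converted, -11 cm / 50 = -0.22, -9 cm / 50 = -0.18.

arm_command(
  motion=[
    [0,0,-0.004,0,0.95],
    [0,0,-0.006,0,0.6],
    [0,0,-0.006,0,0.6],
    [0,0,-0.006,0,0.6],
    [0,0,-0.08,0,0.6],
    [0,0,-0.18,0,0.6],
    [0,0,-0.22,0,0.4],
    [0,0,-0.22,0,0.4],
  ],
)

```text
clock: 13.72
position: [0.601, -0.0471, 0.2315]
tool_rot: [0.001, 0.688, 0.726, 0.001]
wrist_force: [-0.1, 0.3, -0.9]
gripper_width: 0.0515
grasp_force: 0.0
```

```bash
python3 - <<'E'
from h import *
S={'top':(405,500,170,255),'side':(275,420,305,400)}
for n in S:
    im=snap(n,n+'4.png')
    for k in blobs(n,im,S[n],lambda h:(h[...,2]<60),25): print(n,k.mean(0).round(1),*rect(n,k,.033))
go((.6097,-.350,.2,15))
E
```

```text
top [470.7 191. ] [ 610.1 -351.3] [ 610.4 -351.7] [13.1 47.5] -73.6
side [378.4 390.9] [ 609.4 -349.6] [ 609.5 -348.3] [19.  37.4] -74.9
t 13.82 pos [ 0.5999 -0.0468  0.2293] head 3.1 tilt [ 0.    -0.001] F [ 0.7 -0.2  0.1] w 0.0511 g 0.0 j7 0.3
[-30.33  -0.64   2.92] turn -11.9
```

Converted, -30.5 cm / 50 = -0.61, -24 cm / 50 = -0.48, -12 degrees / 360 = -0.0333.

arm_command(
  motion=[
    [-0.12,-0.002,0.014,-0.0111,0.4],
    [-0.24,-0.004,0.028,-0.0222,0.4],
    [-0.36,-0.008,0.042,-0.0333,0.4],
    [-0.48,-0.012,0.058,-0.0333,0.4],
    [-0.61,-0.013,0.058,-0.0333,0.4],
    [-0.61,-0.013,0.058,-0.0333,0.4],
    [-0.61,-0.013,0.058,-0.0333,0.4],
    [-0.61,-0.013,0.058,-0.0333,0.4],
  ],
)

```text
clock: 14.82
position: [0.6106, -0.35, 0.2005]
tool_rot: [-0.001, 0.608, 0.794, 0.0]
wrist_force: [-0.7, 0.9, 0.4]
gripper_width: 0.0513
grasp_force: 0.0
```

```bash
python3 -c "
from h import *
go((.610,-.3513,.0975,15.5))"
```

```text
t 14.82 pos [ 0.6106 -0.35    0.2005] head 15.2 tilt [ 0.002 -0.   ] F [-0.7  0.9  0.4] w 0.0513 g 0.0 j7 1.03
[-0.12 -0.09 10.29] turn -0.3
```

Converted, 10.2 cm / 50 = 0.204, 8 cm / 50 = 0.16, -0.3 degrees / 360 = -0.0008.

arm_command(
  motion=[
    [-0.002,-0.002,0.08,-0.0008,0.4],
    [-0.002,-0.002,0.16,-0.0008,0.4],
    [-0.002,-0.002,0.204,-0.0008,0.4],
    [-0.002,-0.002,0.204,-0.0008,0.4],
    [-0.002,-0.002,0.204,-0.0008,0.4],
  ],
)

```text
clock: 15.45
position: [0.6102, -0.3536, 0.1011]
tool_rot: [0.001, 0.606, 0.795, 0.0]
wrist_force: [0.4, -0.2, 0.9]
gripper_width: 0.051
grasp_force: 0.0
```

```bash
python3 -c "
from h import *
go((.610,-.3513,.0970,15.5))"
```

```text
t 15.45 pos [ 0.6102 -0.3536  0.1011] head 15.4 tilt [-0.001  0.001] F [ 0.4 -0.2  0.9] w 0.051 g 0.0 j7 1.08
[0.22 0.04 0.41] turn -0.1
```

Converted, 0.4 cm / 50 = 0.008, 0.2 cm / 50 = 0.004.

arm_command(
  motion=[
    [0.004,0,0.008,0,0.4],
    [0.004,0,0.008,0,0.4],
    [0.004,0,0.008,0,0.9],
    [0.004,0,0.008,0,0.95],
    [0.004,0,0.008,0,0.95],
    [0.004,0,0.008,0,0.95],
  ],
)

```text
clock: 16.2
position: [0.6089, -0.3515, 0.0956]
tool_rot: [0.0, 0.606, 0.795, 0.0]
wrist_force: [-0.6, -0.3, 1.8]
gripper_width: 0.0129
grasp_force: 42.6
```

```bash
python3 -c "
from h import *
go((.6337,.1196,.24,65.7))"
```

```text
t 16.2 pos [ 0.6089 -0.3515  0.0956] head 15.3 tilt [-0.  0.] F [-0.6 -0.3  1.8] w 0.0129 g 42.6 j7 1.08
[ 44.77  14.85 -14.44] turn -50.4
```

Converted, 30 cm / 50 = 0.6, 25 cm / 50 = 0.5, -36 degrees / 360 = -0.1.

arm_command(
  motion=[
    [0,0,-0.1,0,0.95],
    [0,0,-0.2,0,0.95],
    [0.1,0.034,-0.288,-0.0167,0.95],
    [0.2,0.066,-0.288,-0.0333,0.95],
    [0.3,0.1,-0.288,-0.05,0.95],
    [0.4,0.132,-0.288,-0.0667,0.95],
    [0.5,0.166,-0.288,-0.0833,0.95],
    [0.6,0.2,-0.288,-0.1,0.95],
  ],
)

```text
clock: 17.2
position: [0.6256, -0.0339, 0.2393]
tool_rot: [-0.0, 0.329, 0.944, -0.0]
wrist_force: [1.7, -0.2, -1.1]
gripper_width: 0.0131
grasp_force: 42.2
```

```bash
python3 -c "
from h import *
go((.6337,.1196,.17,65.7))"
```

```text
t 17.2 pos [ 0.6256 -0.0339  0.2393] head 51.5 tilt [ 0. -0.] F [ 1.7 -0.2 -1.1] w 0.0131 g 42.2 j7 1.07
[ 8.91 12.52  6.93] turn -14.2
```

Converted, 12.5 cm / 50 = 0.25, 8.9 cm / 50 = 0.178, -14.2 degrees / 360 = -0.0394.

arm_command(
  motion=[
    [0.06,0.084,0,-0.0139,0.95],
    [0.12,0.168,0,-0.0278,0.95],
    [0.178,0.25,0,-0.0394,0.95],
    [0.178,0.25,0.06,-0.0394,0.95],
    [0.178,0.25,0.138,-0.0394,0.95],
    [0.178,0.25,0.138,-0.0394,0.95],
    [0.178,0.25,0.138,-0.0394,0.95],
    [0.178,0.25,0.138,-0.0394,0.95],
  ],
)

```text
clock: 18.2
position: [0.6355, 0.1175, 0.1723]
tool_rot: [0.001, 0.212, 0.977, 0.001]
wrist_force: [0.1, -0.3, -0.3]
gripper_width: 0.0131
grasp_force: 42.1
```

```bash
python3 - <<'E'
from h import *
go((.6337,.1196,.128,65.7))
im=snap('side','side5.png');flange(im,.0956)
cv2.imwrite('pics/side5c.png',cv2.resize(im[130:290,240:400],None,fx=3.5,fy=3.5,interpolation=cv2.INTER_CUBIC))
E
```

```text
t 18.2 pos [0.6355 0.1175 0.1723] head 65.5 tilt [-0.002  0.002] F [ 0.1 -0.3 -0.3] w 0.0131 g 42.1 j7 1.08
[0.26 0.11 4.43] turn -0.2
expect x 327.8 346.1 ymax 192.8
 seen x 343.9 354.4 ymax 187.1 mmx/px [ 2.47 -0.42  0.  ]
 seen x 318.6 327.6 ymax 176.9 mmx/px [ 2.47 -0.42  0.  ]
```

View pics/side5c.png

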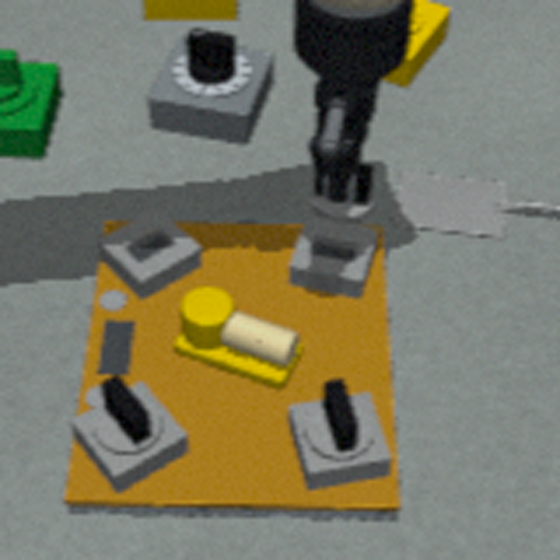

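Studs in sockets at crop (130,425) and (340,430) sit flush; the third is held over the far-right boss, and the print hasn't moved.

Converted, 2.9 cm / 50 = 0.058, 1.5 cm / 50 = 0.03.

arm_command(
  motion=[
    [0.004,0.002,0.03,0,0.95],
    [0.004,0.002,0.058,0,0.95],
    [0.004,0.002,0.058,0,0.95],
    [0.004,0.002,0.058,0,0.95],
    [0.004,0.002,0.058,0,0.95],
  ],
)

```text
clock: 18.88
position: [0.6334, 0.1193, 0.1418]
tool_rot: [0.0, 0.212, 0.977, 0.0]
wrist_force: [-0.9, -1.0, -2.1]
gripper_width: 0.0134
grasp_force: 42.2
```

```bash
python3 -c "
from h import *
go((.6337,.1196,.128,65.7))"
```

```text
t 18.88 pos [0.6334 0.1193 0.1418] head 65.5 tilt [-0.001  0.   ] F [-0.9 -1.  -2.1] w 0.0134 g 42.2 j7 1.09
[-0.01  0.04  1.38] turn -0.2
```

Converted, 1.3 cm / 50 = 0.026, 0.9 cm / 50 = 0.018.

arm_command(
  motion=[
    [0,0,0.01,0,0.95],
    [0,0,0.018,0,0.95],
    [0,0,0.026,0,0.95],
    [0,0,0.026,0,0.95],
  ],
)

```text
clock: 19.38
position: [0.6329, 0.1193, 0.1279]
tool_rot: [-0.0, 0.212, 0.977, -0.0]
wrist_force: [-0.1, -0.1, -1.9]
gripper_width: 0.0129
grasp_force: 42.2
```

Key is in; press to .1216.

Converted, 0.8 cm / 50 = 0.016, 0.7 cm / 50 = 0.014.

arm_command(
  motion=[
    [0,0,0.006,0,0.95],
    [0,0,0.01,0,0.95],
    [0,0,0.014,0,0.95],
    [0,0,0.016,0,0.95],
    [0,0,0.016,0,0.95],
    [0,0,0.016,0,0.95],
  ],
)

```text
clock: 20.12
position: [0.6334, 0.1193, 0.1215]
tool_rot: [0.0, 0.212, 0.977, 0.0]
wrist_force: [-4.2, -1.7, 11.1]
gripper_width: 0.0135
grasp_force: 44.1
```

Converted, -13 cm / 50 = -0.26, -9 cm / 50 = -0.18.

arm_command(
  motion=[
    [0,0,-0.002,0,0.95],
    [0,0,-0.006,0,0.6],
    [0,0,-0.006,0,0.6],
    [0,0,-0.006,0,0.6],
    [0,0,-0.08,0,0.6],
    [0,0,-0.18,0,0.6],
    [0,0,-0.26,0,0.4],
    [0,0,-0.26,0,0.4],
  ],
)

```text
clock: 21.12
position: [0.6347, 0.1193, 0.2541]
tool_rot: [0.003, 0.212, 0.977, 0.002]
wrist_force: [-0.6, 1.1, -0.0]
gripper_width: 0.0512
grasp_force: 0.0
```

```bash
python3 - <<'E'
from h import *
im=cv2.imread('pics/top0.png')
W=lambda h:(h[...,1]<60)&(h[...,2]>135)
for n,box in(('top',(195,250,180,235)),('side',(280,322,132,175))):
    im=cv2.imread(f'pics/{n}0.png')
    print(n)
    for k in blobs(n,im,box,W,20): print(' ring',k.mean(0).round(1),*rect(n,k,.04))
    for k in blobs(n,im,box,lambda h:h[...,2]<50,15): print(' knob',k.mean(0).round(1),*rect(n,k,.06))
a=cv2.resize(cv2.imread('pics/top0.png')[180:235,195:250],(400,400),interpolation=cv2.INTER_CUBIC)
b=cv2.resize(cv2.imread('pics/side0.png')[130:175,278:323],(400,400),interpolation=cv2.INTER_CUBIC)
cv2.imwrite('pics/dial.png',np.hstack([a,b]))
go((.6,.36,.25,0))
E
```

```text
top
 ring [220.9 205.4] [572.7 346.5] [569.8 344.5] [65.1 65.1] -23.5
 knob [220.7 204.6] [569.9 343.6] [571.2 341.7] [35.5 36.3] 38.8
side
 ring [291.5 171. ] [540.5 253.2] [526.9 253.9] [32.3 80.2] -9.6
 ring [300.3 151.4] [572.8 339. ] [571.6 335.2] [56.8 70.2] -9.5
 ring [282.3 143.6] [526.1 385.2] [523.4 380.8] [20.7 40.6] 83.7
 ring [310.9 146.7] [619.7 346.2] [614.7 359.7] [123.2 220.2] -67.0
 knob [299.8 145.7] [571.4 337.9] [572.5 338.3] [39.4 66.6] 80.8
t 21.12 pos [0.6347 0.1193 0.2541] head 65.5 tilt [-0.004  0.004] F [-0.6  1.1 -0. ] w 0.0512 g 0.0 j7 1.05
[13.13 20.47  0.44] turn 65.5
```

View pics/dial.png

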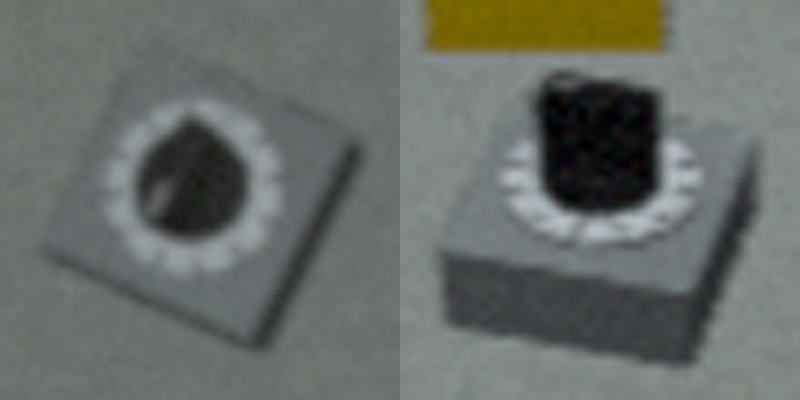

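Dial crops: knob centre about (221,205) in top and (300,150) in side. The white line shows at the lower left of the knob (top) and the left end (side), so the bar runs roughly along world x, -x end toward the robot. I'll brighten it to get the bar angle.

```bash
python3 - <<'E'
from h import *
out=[]
for n,(x,y) in(('top',(206,190)),('side',(286,132))):
    im=cv2.imread(f'pics/{n}0.png')[y:y+30,x:x+30].astype(float)
    out.append(cv2.resize(np.clip(im*3,0,255).astype(np.uint8),(400,400),interpolation=cv2.INTER_CUBIC))
cv2.imwrite('pics/dialb.png',np.hstack(out))
# predicted bar-top outlines for candidate angles about (572.5,346)
for a in(-40,-30,-20,-10,0,10):
    c,s=np.cos(np.radians(a)),np.sin(np.radians(a))
    P=[(.5725+c*u-s*v,.346+s*u+c*v,.078) for u,v in((-.021,0),(.021,.007),(.021,-.007))]
    print(a,[((proj(n,P)-o)*400/30).round().tolist() for n,o in(('top',(206,190)),('side',(286,132)))])
E
```

```text
-40 [[[98.0, 249.0], [212.0, 70.0], [264.0, 113.0]], [[98.0, 68.0], [275.0, 110.0], [243.0, 143.0]]]
-30 [[[112.0, 259.0], [193.0, 64.0], [253.0, 98.0]], [[91.0, 77.0], [277.0, 99.0], [255.0, 135.0]]]
-20 [[[129.0, 267.0], [174.0, 62.0], [239.0, 85.0]], [[86.0, 87.0], [277.0, 89.0], [265.0, 127.0]]]
-10 [[[146.0, 271.0], [155.0, 64.0], [224.0, 75.0]], [[84.0, 97.0], [273.0, 79.0], [272.0, 117.0]]]
0 [[[165.0, 273.0], [136.0, 68.0], [206.0, 68.0]], [[84.0, 107.0], [266.0, 69.0], [276.0, 107.0]]]
10 [[[183.0, 271.0], [119.0, 76.0], [188.0, 63.0]], [[88.0, 116.0], [257.0, 61.0], [277.0, 96.0]]]
```

View pics/dialb.png

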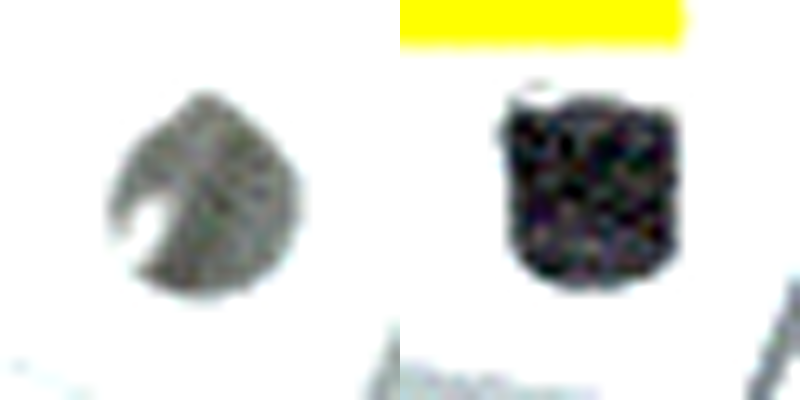

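The white line runs from (115,250) to (160,205) in the left crop, so the bar's +x is at about -42° world. Next I'll settle the axis position.

```bash
python3 - <<'E'
from h import *
print((ray('top',[[222.3,206.6],[220.9,205.4]],.04)*1000).round(1),(ray('side',[[301.1,151.9]],.04)*1000).round(1))
# skirt circle from dark blob's lower arc, ring outer contour circle
for n,box in(('top',(206,236,190,220)),('side',(286,316,136,166))):
    im=cv2.imread(f'pics/{n}0.png')
    k=max(blobs(n,im,box,lambda h:(h[...,1]<60)&(h[...,2]>135),10),key=len)
    P=(ray(n,cv2.convexHull(k.astype(np.float32)).reshape(-1,2),.04)*1000)[:,:2].astype(np.float32)
    print(n,'ring',cv2.minEnclosingCircle(P),cv2.fitEllipse(P))
    if n=='side': P=P[P[:,1]<345]
    A=np.c_[2*P,np.ones(len(P))]; s=np.linalg.lstsq(A,(P**2).sum(1),rcond=None)[0]; print('circle',s[:2],np.sqrt(s[2]+s[0]**2+s[1]**2))
for a in(-50,-45,-40,-35):
    c,s=np.cos(np.radians(a)),np.sin(np.radians(a))
    P=[(.570+c*u-s*v,.3425+s*u+c*v,.078) for u,v in((-.021,.007),(-.021,-.007),(.021,.007),(.021,-.007))]
    print(a,[((proj(n,P)-o)*400/30).round().tolist() for n,o in(('top',(206,190)),('side',(286,132)))])
E
```

```text
[[569.  343.5  40. ]
 [572.4 347.4  40. ]] [[575.1 333.7  40. ]]
top ring ((572.93701171875, 346.3798828125), 33.609439849853516) ((572.814697265625, 346.5905456542969), (65.89027404785156, 66.63372802734375), 106.13423156738281)
circle [572.82587077 346.55753861] 33.138711353283846
side ring ((589.5911865234375, 392.976318359375), 42.95517349243164) ((591.056396484375, 395.2289123535156), (58.62195587158203, 88.38761901855469), 80.09935760498047)
circle [0. 0.] 0.0
-50 [[[81.0, 223.0], [124.0, 275.0], [246.0, 90.0], [289.0, 142.0]], [[120.0, 57.0], [78.0, 85.0], [261.0, 131.0], [220.0, 160.0]]]
-45 [[[84.0, 231.0], [132.0, 279.0], [237.0, 85.0], [285.0, 133.0]], [[113.0, 59.0], [75.0, 90.0], [264.0, 126.0], [227.0, 157.0]]]
-40 [[[89.0, 239.0], [141.0, 283.0], [229.0, 82.0], [281.0, 125.0]], [[106.0, 63.0], [72.0, 95.0], [267.0, 121.0], [234.0, 154.0]]]
-35 [[[94.0, 247.0], [150.0, 286.0], [220.0, 79.0], [276.0, 117.0]], [[99.0, 66.0], [71.0, 100.0], [268.0, 115.0], [240.0, 150.0]]]
```

```bash
python3 -c "
from h import *
go((.572,.3455,.2,56))"
```

```text
t 21.12 pos [0.6347 0.1193 0.2541] head 65.5 tilt [-0.004  0.004] F [-0.6  1.1 -0. ] w 0.0512 g 0.0 j7 1.05
[15.1  17.97  5.42] turn 9.5
```

Converted, 18 cm / 50 = 0.36, 15.1 cm / 50 = 0.302, 9.5 degrees / 360 = 0.0264.

arm_command(
  motion=[
    [0.08,0.09,0,0.0069,0.4],
    [0.16,0.18,0.02,0.0139,0.4],
    [0.24,0.28,0.06,0.0208,0.4],
    [0.302,0.36,0.108,0.0264,0.4],
    [0.302,0.36,0.108,0.0264,0.4],
    [0.302,0.36,0.108,0.0264,0.4],
    [0.302,0.36,0.108,0.0264,0.4],
  ],
)

```text
clock: 22.0
position: [0.5712, 0.3439, 0.1968]
tool_rot: [0.0, 0.293, 0.956, -0.0]
wrist_force: [0.2, -0.6, 0.5]
gripper_width: 0.0512
grasp_force: 0.0
```

```bash
python3 - <<'E'
from h import *
go((.572,.3455,.128,56))
im=snap('side','side6.png')
a=cv2.resize(im[110:170,265:325],(500,500),interpolation=cv2.INTER_CUBIC)
b=cv2.resize(im[180:280,250:360],(300,273),interpolation=cv2.INTER_CUBIC)
o=np.zeros((500,800,3),np.uint8);o[:,:500]=np.clip(a.astype(int)*2,0,255);o[:273,500:]=b;cv2.imwrite('pics/s6c.png',o)
E
```

```text
t 22.0 pos [0.5712 0.3439 0.1968] head 55.9 tilt [-0.001  0.   ] F [ 0.2 -0.6  0.5] w 0.0512 g 0.0 j7 0.54
[0.03 0.18 6.88] turn -0.1
```

View pics/s6c.png

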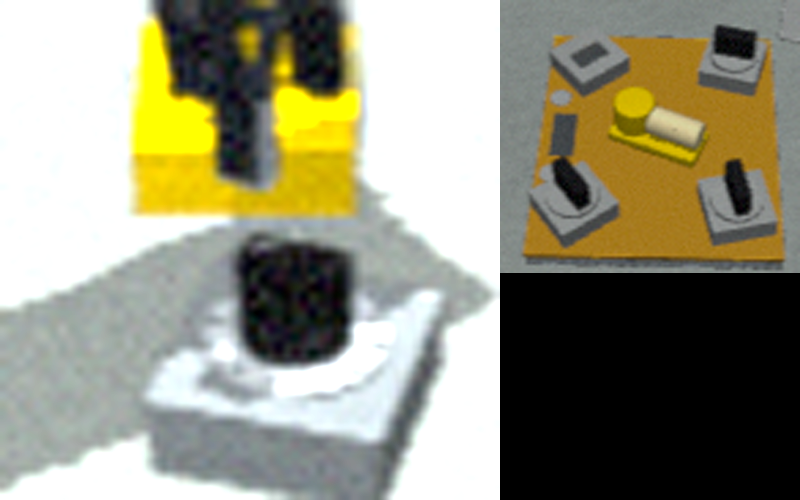

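All three studs are flush and the print is unmoved; the gripper is above the black knob on the grey base.

Converted, 6.8 cm / 50 = 0.136, 5.5 cm / 50 = 0.11.

arm_command(
  motion=[
    [0,0.003,0.06,0,0.4],
    [0,0.003,0.11,0,0.4],
    [0,0.003,0.136,0,0.4],
    [0,0.003,0.136,0,0.4],
    [0,0.003,0.136,0,0.4],
    [0,0.003,0.136,0,0.7],
    [0,0.003,0.136,0,0.7],
    [0,0.003,0.136,0,0.7],
  ],
)

```text
clock: 23.05
position: [0.5711, 0.3471, 0.1287]
tool_rot: [0.0, 0.292, 0.956, 0.0]
wrist_force: [0.2, 0.3, -0.4]
gripper_width: 0.0258
grasp_force: 0.0
```

```bash
python3 -c "
from h import *
go((.572,.3455,.128,56));print(manip.state()['moment'])"
```

```text
t 23.05 pos [0.5711 0.3471 0.1287] head 56.0 tilt [-0.  0.] F [ 0.2  0.3 -0.4] w 0.0258 g 0.0 j7 0.56
[-0.16 -0.08  0.07] turn 0.0
[ 0.00860947 -0.04949131  0.05193858]
```

arm_command(
  motion=[
    [0,0,0,0,0.95],
    [0,0,0,0,0.95],
    [0,0,0,0,0.95],
    [0,0,0,0,0.95],
  ],
)

```text
clock: 23.55
position: [0.5718, 0.3475, 0.1289]
tool_rot: [0.001, 0.292, 0.956, 0.001]
wrist_force: [3.7, 2.6, -1.1]
gripper_width: 0.0131
grasp_force: 45.7
```

```bash
python3 -c "
from h import *
go((.572,.3455,.128,56));print(manip.state()['moment'])"
```

```text
t 23.55 pos [0.5718 0.3475 0.1289] head 56.0 tilt [-0.001  0.002] F [ 3.7  2.6 -1.1] w 0.0131 g 45.7 j7 0.56
[-0.13 -0.15  0.09] turn 0.0
[ 0.59309057 -0.99298244  0.0290735 ]
```

Converted, 60 degrees / 360 = 0.1667.

arm_command(
  motion=[
    [0,0,0,0.0222,0.95],
    [0,0,0,0.0444,0.95],
    [0,0,0,0.0667,0.95],
    [0,0,0,0.0889,0.95],
    [0,0,0,0.1111,0.95],
    [0,0,0,0.1333,0.95],
    [0,0,0,0.1556,0.95],
    [0,0,0,0.1667,0.95],
  ],
)

```text
clock: 24.55
position: [0.5734, 0.3484, 0.129]
tool_rot: [0.001, 0.732, 0.681, 0.003]
wrist_force: [14.6, 7.7, -9.3]
gripper_width: 0.013
grasp_force: 44.5
```

```bash
python3 -c "
from h import *
go((.572,.3475,.128,-64));print(manip.state()['moment'])"
```

```text
t 24.55 pos [0.5734 0.3484 0.129 ] head -4.1 tilt [0.003 0.006] F [14.6  7.7 -9.3] w 0.013 g 44.5 j7 -0.38
[-0.1  -0.13  0.1 ] turn 59.9
[ 1.67872715 -3.21029268  0.1575053 ]
```

Converted, 0.15 cm / 50 = 0.003, 0.1 cm / 50 = 0.002, 60 degrees / 360 = 0.1667.

arm_command(
  motion=[
    [0.002,0.003,0,0.0222,0.95],
    [0.002,0.003,0,0.0444,0.95],
    [0.002,0.003,0,0.0667,0.95],
    [0.002,0.003,0,0.0889,0.95],
    [0.002,0.003,0,0.1111,0.95],
    [0.002,0.003,0,0.1333,0.95],
    [0.002,0.003,0,0.1556,0.95],
    [0.002,0.003,0,0.1667,0.95],
  ],
)

```text
clock: 25.55
position: [0.5753, 0.3475, 0.129]
tool_rot: [0.001, 0.975, 0.223, 0.003]
wrist_force: [14.6, 1.6, -6.9]
gripper_width: 0.0127
grasp_force: 44.7
```

arm_command(
  motion=[
    [0,0,0,0,0.95],
    [0,0,0,0,0.7],
    [0,0,0,0,0.6],
    [0,0,0,0,0.6],
    [0,0,0,0,0.5],
  ],
)

```text
clock: 26.18
position: [0.5724, 0.3479, 0.1284]
tool_rot: [-0.0, 0.974, 0.225, -0.0]
wrist_force: [0.4, -0.2, 0.0]
gripper_width: 0.0425
grasp_force: 0.0
```

Converted, -17 cm / 50 = -0.34, 15 cm / 50 = 0.3.

arm_command(
  motion=[
    [0,0,-0.08,0,0.4],
    [0,0,-0.18,0,0.4],
    [0,0,-0.28,0,0.4],
    [0.1,0,-0.34,0,0.4],
    [0.2,0,-0.34,0,0.4],
    [0.3,0,-0.34,0,0.4],
    [0.3,0,-0.34,0,0.4],
  ],
)

```text
clock: 27.05
position: [0.7096, 0.4138, 0.2951]
tool_rot: [0.001, 0.974, 0.225, -0.001]
wrist_force: [0.0, -0.5, -0.8]
gripper_width: 0.051
grasp_force: 0.0
```

```bash
python3 - <<'E'
from h import *
go((.572,.3475,.128,-64))
im=snap('top','top7.png');sd=snap('side','side7.png')
t=[cv2.resize(np.clip(i[y:y+50,x:x+50].astype(float)*2,0,255).astype(np.uint8),(400,400),interpolation=cv2.INTER_CUBIC) for i,x,y in((im,196,180),(sd,276,122))]
cv2.imwrite('pics/d7.png',np.hstack(t))
E
```

```text
t 27.05 pos [0.7096 0.4138 0.2951] head -64.0 tilt [-0.003  0.002] F [ 0.  -0.5 -0.8] w 0.051 g 0.0 j7 -1.4
[-15.23  -0.12  16.75] turn 0.0
```

View pics/d7.png

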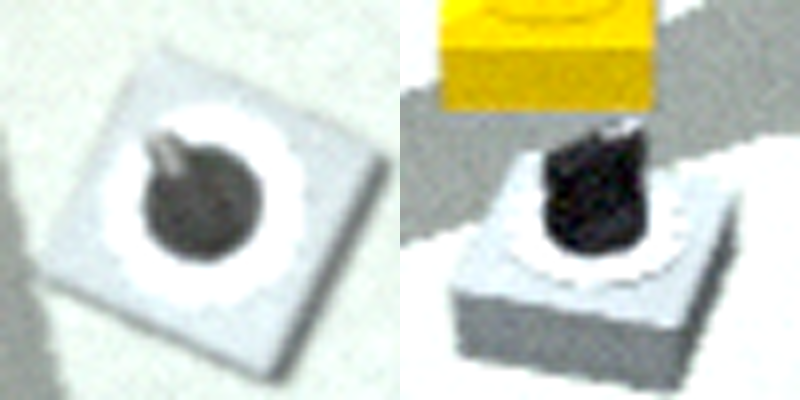

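The white line now points up-left in the top view, (178,170) to (150,135), and right and away in the side view. I'll measure both angles at the bar-top height.

```bash
python3 - <<'E'
from h import *
C=np.array([572.7,347.2])
for f in('0','7'):
    for n in('top','side'):
        im=cv2.imread(f'pics/{n}{f}.png')
        c0=proj(n,[.5727,.3472,.078])[0]
        x,y=(c0-11).round().astype(int)
        g=cv2.cvtColor(im,cv2.COLOR_BGR2GRAY)[y:y+23,x:x+23]
        print(f,n,'bar-top centre px',c0.round(1),'origin',x,y);print('\n'.join(' '.join(f'{v:3d}' for v in r) for r in g))
    # expected -x end pixel for heading of -x end
for a in range(0,180,15):
    P=[[.5727+r*np.cos(np.radians(a)),.3472+r*np.sin(np.radians(a)),.078] for r in(.008,.02)]
    print(a,proj('top',P).round(1).tolist(),proj('side',P).round(1).tolist())
E
```

```text
0 top bar-top centre px [218.1 202.7] origin 207 192
111 113 110 102  98 102 106 107 108 106 104 109 106 107 110 110 108 105 102 105 103 103  97
112 111 111  99 100 104 105 108 108 109 109 112 114 117 116 122 121 117 109 105 105 106 100
115 115 107 100 102 104 106 107 109 120 123 129 132 128 129 142 146 137 131 121 113 108 107
116 110 104 103 106 107 106 111 119 139 143 143 137 121 117 133 142 146 142 133 128 121 111
114 106  98 102 107 112 115 120 127 142 150 143 117  90  83  99 121 138 139 136 138 139 130
110 105 102 105 110 120 131 141 133 132 136 121  91  59  49  60  81 107 129 140 146 149 148
107 100 103 110 114 131 145 148 137 124 109  86  56  46  39  43  47  76 105 132 145 152 146
103 101 106 112 125 142 149 145 129  99  73  51  47  39  44  44  41  47  71 100 131 145 141
105 106 106 110 126 141 145 132 100  66  43  38  41  44  46  38  35  33  45  70 109 138 145
103 104 109 119 122 131 136 108  71  46  40  39  39  42  43  36  30  34  39  47  80 117 140
103 109 119 134 142 141 127  93  57  40  36  40  42  42  42  35  36  36  31  41  53  84 128
106 110 121 141 152 143 116  74  45
[... 7709 characters left out ...]
7.4]]
30 [[216.7, 200.2], [214.6, 196.4]] [[301.5, 138.0], [304.6, 136.5]]
45 [[216.1, 200.6], [213.0, 197.6]] [[301.0, 137.7], [303.3, 135.8]]
60 [[215.6, 201.2], [211.8, 199.1]] [[300.3, 137.5], [301.8, 135.3]]
75 [[215.3, 201.9], [211.0, 200.8]] [[299.7, 137.4], [300.1, 135.0]]
90 [[215.1, 202.7], [210.6, 202.7]] [[299.0, 137.4], [298.4, 135.1]]
105 [[215.2, 203.5], [210.8, 204.6]] [[298.3, 137.6], [296.7, 135.4]]
120 [[215.5, 204.2], [211.5, 206.4]] [[297.7, 137.8], [295.2, 135.9]]
135 [[216.0, 204.8], [212.7, 207.9]] [[297.2, 138.1], [294.0, 136.7]]
150 [[216.6, 205.2], [214.2, 209.1]] [[296.9, 138.5], [293.1, 137.6]]
165 [[217.3, 205.5], [216.0, 209.8]] [[296.7, 138.9], [292.7, 138.7]]
```

The white line turned from about 150° to about 25° heading. That is four clicks clockwise (three would leave it at 60°). The studs were seen flush, and the arm is clear and touching nothing.

```bash
python3 -c "
from h import *
print(manip.finish_job())"
```

```text
the job is handed in; nothing more can be done
None
```

The job is handed in, with no verdict returned: all three studs looked flush in their sockets, the dial's white line measures about four clicks clockwise from its start, and the print looks unmoved.

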